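# Charge and close the glaze mill jar

### The job

Get the porcelain mill jar ready for grinding: put both grinding cylinders into it, then set the lid that fits it on the rim, letting go only once it sits fully seated and level (do not drop it). After that, swing the steel bar over the lid's knob until it rests fully home in its catch. Leave the smaller lid, the bowl and the scraper where they are.

Things in the scene. Friction and masses are not known exactly. Their poses are not given: they have to be found in the camera images.
- stand: fixed cradle: grey base plate 236 x 116 x 10 mm with an open white porcelain jar on it (outer diameter 116 mm, inner 102 mm; inner floor 18 mm, rim 80 mm above the table). Origin: on the jar's axis at table height, z up; x runs from the bar's hinge post (at -78 mm, 18 mm thick, 116 mm high) to the catch (at +78 mm, 134 mm high)
- jar_rim (a point): centre of the jar's mouth, at the height of its rim; axes as the stand
- bar (a joint): flat steel bar 14 mm wide, 8 mm thick, turning level about the hinge post, stays where left. 0 = closed, over the jar's axis with its end in the catch (hard stop); grows as it opens, anticlockwise from above, to the stand's +y (rad, at most 1.9; starts well open). Its underside is 116 mm above the table, 4 mm above the knob of the seated lid
- bar_pin (a point): middle of the upright round steel pin (diameter 12 mm, 40 mm tall, from 124 to 164 mm above the table) by which the bar is moved; stands on the bar 182 mm from the hinge, so 26 mm beyond the catch when closed
- bar_hinge (a point): on the vertical hinge axis of the bar, 120 mm above the table; axes as the stand
- catch (a point): where the bar rests when closed: inside a dark steel C-shaped catch, open towards the stand's +y, 120 mm above the table; axes as the stand
- lid: loose white porcelain lid that fits the jar, on the table, knob up, 0.3 kg: disc diameter 120 mm, 8 mm thick; under it a locating step, diameter 92 mm, 6 mm high, that enters the jar's mouth; on it a round knob, diameter 26 mm, 24 mm tall. Origin: centre of the step's underside (6 mm below the rim when seated); z up through the knob; total height 38 mm
- cyl_a: white ceramic grinding cylinder, diameter 28 mm, 26 mm high, standing on the table, 55 g; origin: centre of its underside, z along its axis
- cyl_b: second grinding cylinder, the same as cyl_a
- small_lid: bystander: smaller white porcelain lid of another jar, of the same shape: disc diameter 86 mm, step 60 mm, knob 20 mm, height 38 mm; origin: centre of its underside
- bowl: bystander: empty blue plastic bowl, diameter 110 mm, 50 mm high; origin: centre of its underside
- scraper: bystander: clay scraper with a broad flat steel blade and a wooden handle, 180 mm long, lying flat; origin at its underside, its x axis along it, handle to -x

How it is judged:
By the outcome, as a careful person would: the job done as asked, in the order asked, and still so for the second after the job is handed in, with the robot touching nothing.
It also fails if it takes over 72 s, if anything falls off the work surface, if the arm or the gripper's body presses on something with over 40 N, if the wrist force passes 120 N, or if a joint passes its speed limit or range.

### The arm

A 6-joint arm with a two-finger parallel gripper is mounted at the origin on the work surface. World frame = base frame: x ahead of the robot, y to its left, z up, the work surface at z = 0. Lengths are in m, angles in rad, forces in N, time in s.
With the tool pointing down it reaches from about 0.25 to 0.85 m from the base axis. Payload 12.5 kg.
Tool frame: the origin (TCP) lies at the centre of the arm's flange, where the gripper is bolted on; the fingertips stand 186 mm ahead of it and the grasp point (between the pads) lies env.grasp_offset ahead of it (env.grasp_offset is the distance from the TCP to the grasp point, in m); z points along the fingers, y is the line along which they close (so a half turn about z gives the same grasp; the last joint's range is limited). The gripper opens to 93 mm and grips with 3 to 60 N. Pads are 15 mm wide; open, the fingers measure 128 mm over their backs; the gripper's body (75 mm by 188 mm) begins 65 mm behind the grasp point.
Start: joints at [-1.405, 0.351, 1.652, -0, 1.139, -0.085], TCP at [0.137, -0.533, 0.405] pointing down, gripper open.
Joint ranges: [-2.75, 2.75], [-0.79, 2.1], [0.01, 2.65], [-1.57, 4.71], [0.07, 3.14], [-2.87, 2.87]. Speed limits (rad/s): [2.22, 2.22, 2.79, 3.14, 3.14, 3.14].

### API

Orientations are given as a unit quaternion [x, y, z, w].
In Python, from cell import env, vision, order gives the robot as it stands. Calls block until the motion is done:
- env.goto(position, orientation): joint-space move of the TCP to a pose.
- env.movel(position, rot=None, velocity=0.15, threshold=None): straight line of the TCP; rot=None keeps the orientation; velocity is the mean speed in m/s. With threshold (N) it stops when the force on the tool has changed by that much, and returns True; else False.
- env.movej(angles): joint-space move.
- env.gripper_to(opening, grip_force=None): opening from 0.0 (shut) to 1.0 (fully open); grip_force is the grip in N (None keeps the last); returns when the fingers have stopped.
- env.hold(seconds).
- env.solve_ik(position, orientation): joint angles nearest the present ones, or None.
- env.read_state(): the state.
- vision.camera(name): name is "scene" or "top" or "wrist"; returns (picture, depth): 400x640x3 uint8, red, green, blue; 400x640 float32, m along the optical axis (not along the pixel's ray), 0 where there is no reading.
- vision.camera_params(name): a dict with "fx", "fy", "cx", "cy" (pixels), "R" (3x3) and "t" (3): a world point X has camera coordinates R X + t; the wrist camera has in their place "hand_eye" (4x4, takes a point from camera to tool coordinates, whose origin is the TCP and whose axes are the flange's). Camera axes: x right, y down, z forward; pixel columns grow to the right and rows downward; lengths in m; the calibration is good to about 2 mm. A picture is of the moment at which its call begins: read the wrist's pose just before it. camera_params takes no time and is no camera call.
A pose or a line that the arm cannot do raises env.MotionError and nothing moves.
- order.hand_in(): hands the job in; it is judged then, once.
The state is a dict: "clock": time; "joint_pos": joint angles; "dq": joint speeds; "tau": joint torques, N m; "tool_pos": TCP position; "tool_rot": TCP orientation; "contact_force": force on the tool from outside, world axes, zero at the start; "torque": the same for the moment, N m; "grip_width": opening from 0.0 (shut) to 1.0 (fully open); "finger_force": force on a finger pad.
Only numpy, scipy, OpenCV 4.12 (cv2) and the standard library are available. Lean on these libraries where they do the work, as an engineer would, in place of code of your own. Each camera call takes 0.05 s, during which the arm holds its last target. There are 200 camera calls.

## Working session

There is one attempt and no reset: what is moved stays moved. The work goes in short steps, each a Python script; the robot and the scene stay as the last script left them, time stands still between calls to the robot, and variables do not carry over. Pictures are saved under pics/ and viewed, at most 10 in all, crops included, and the job is handed in when it is done.

```bash
ls; mkdir -p pics; python3 - <<'E'
from cell import env, vision, order
import cv2, numpy as np
for n in("top","scene"):
    p,d=vision.camera(n); cv2.imwrite(f"pics/{n}0.png",p[:,:,::-1]); np.savez(f"{n}0.npz",p=p,d=d)
    c=vision.camera_params(n); print(n,c)
print(vision.camera_params("wrist"),env.grasp_offset,env.read_state())
E
```

```text
pics
top {'fx': 366.70549719782446, 'fy': 366.70549719782446, 'cx': 317.58601223143125, 'cy': 200.63593004682218, 'R': array([[ 0.01934801, -0.99938541, -0.02923094],
       [-0.9864973 , -0.01432655, -0.1631497 ],
       [ 0.16263065,  0.03199287, -0.9861682 ]]), 't': array([-0.00301843,  0.61545704,  1.11192522])}
scene {'fx': 428.34352280721754, 'fy': 428.34352280721754, 'cx': 311.2335439040601, 'cy': 193.46255154687356, 'R': array([[ 0.87323999,  0.48718208, -0.01027369],
       [ 0.39633836, -0.72235885, -0.56666886],
       [-0.2834922 ,  0.49076605, -0.82388158]]), 't': array([-0.52123818, -0.20392748,  1.29070131])}
{'fx': 301.2561305921305, 'fy': 301.2561305921305, 'cx': 318.9299710270583, 'cy': 205.90464119879115, 'hand_eye': array([[ 7.77909193e-05, -9.57394056e-01, -2.88784721e-01,
         8.00972128e-02],
       [ 9.99999997e-01,  8.08958255e-05,  1.18336074e-06,
         9.27748421e-05],
       [ 2.22285359e-05, -2.88784720e-01,  9.57394059e-01,
         1.99000807e-02],
       [ 0.00000000e+00,  0.00000000e+00,  0.00000000e+00,
         1.00000000e+00]])} 0.1673 {'clock': 0.1, 'joint_pos': array([-1.40459048e+00,  3.51220733e-01,  1.65234052e+00, -3.43858486e-05,
        1.13910874e+00, -8.46019822e-02]), 'dq': array([-0.0005509 ,  0.00056499, -0.00395137,  0.00079956, -0.00023247,
       -0.00039462]), 'tau': array([ 1.17047070e-04, -4.98028922e+01, -2.85703969e+01,  7.00079114e-02,
        2.39206664e-02, -2.99955968e-05]), 'tool_pos': array([ 0.13650594, -0.53268125,  0.40424158]), 'tool_rot': array([ 9.92146183e-01,  1.25082615e-01, -3.75713844e-05, -5.37582746e-04]), 'contact_force': array([-0.06091851, -0.34395934, -0.81264775]), 'torque': array([0.00315624, 0.03897479, 0.02653682]), 'finger_force': 0.0, 'grip_width': 1.0011336756217333}
```

View pics/top0.png

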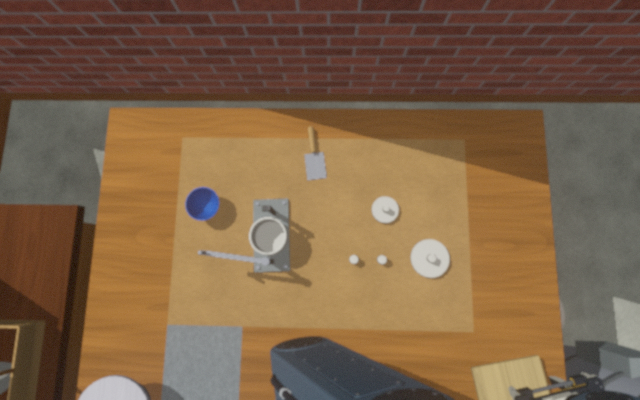

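View pics/scene0.png

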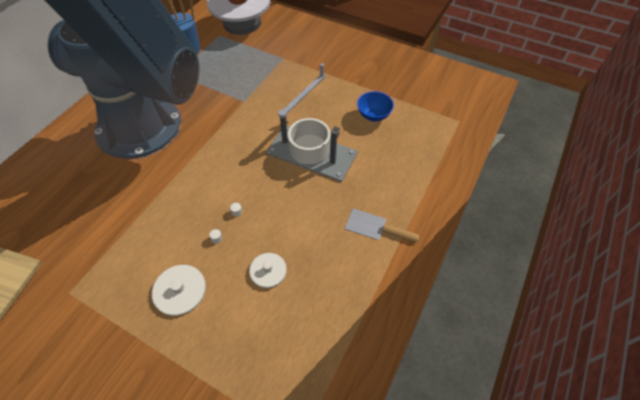

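The top view shows the jar at (268,237), hinge (268,262), catch (268,210), pin (201,253), cylinders (354,260) and (382,260), lid (430,258), and small lid (385,210). The scene view shows the jar at (309,140), cylinders (236,210) and (215,237), and lid (179,290). The bar opens to the left (+y), and the stand's x axis points away from the robot.

```bash
cat > h.py <<'E'
from cell import env, vision, order
import cv2, numpy as np
from scipy.spatial.transform import Rotation as Ro
def ext(name, st=None):
    """fx.., camera centre C and camera->world rotation"""
    c=vision.camera_params(name)
    if name=="wrist":
        T=np.eye(4); T[:3,:3]=Ro.from_quat(st["tool_rot"]).as_matrix(); T[:3,3]=st["tool_pos"]
        T=T@c["hand_eye"]; return c,T[:3,3],T[:3,:3]
    return c,-c["R"].T@c["t"],c["R"].T
def ray(cam,u,v):
    c,C,R=cam; d=R@np.array([(u-c["cx"])/c["fx"],(v-c["cy"])/c["fy"],1]); return C,d/np.linalg.norm(d)
def plane(cam,u,v,z):
    C,d=ray(cam,u,v); return C+d*(z-C[2])/d[2]
def tri(r1,r2):
    A=sum(np.eye(3)-np.outer(d,d) for _,d in(r1,r2)); b=sum((np.eye(3)-np.outer(d,d))@C for C,d in(r1,r2))
    X=np.linalg.solve(A,b); return X,[np.linalg.norm(np.cross(X-C,d)) for C,d in(r1,r2)]
def down(yaw):  # tool pointing down, tool y axis (closing) at yaw+90deg ... x axis at yaw
    return (Ro.from_euler("z",yaw)*Ro.from_quat([1,0,0,0])).as_quat()
def whites(p,lo=150,sat=40):
    hsv=cv2.cvtColor(p,cv2.COLOR_RGB2HSV)
    m=((hsv[...,1]<sat)&(hsv[...,2]>lo)).astype(np.uint8)
    n,l,s,c=cv2.connectedComponentsWithStats(m); return m,[(s[i],c[i]) for i in range(1,n) if s[i][4]>15]
def snap(n,f=None):
    st=env.read_state(); p,d=vision.camera(n)
    if f: cv2.imwrite(f"pics/{f}.png",p[:,:,::-1])
    return p,d,ext(n,st)
E
python3 - <<'E'
from h import *
t,s=ext("top"),ext("scene")
for n in("top","scene"):
    p=np.load(n+"0.npz")["p"]
    print(n,[(list(map(int,a)),b.round(1).tolist()) for a,b in whites(p)[1] if a[4]<5000])
for k,a,b in [("lidknob",(432,258),(179,288)),("cylA",(354,259.5),(236,209)),("cylB",(382.5,259.5),(215,236)),("small",(386,209),(268,267)),("catch",(267,210),(335,131)),("hingeTop",(268,262),(284,115)),("pin",(201,253),(322,70))]:
    X,e=tri(ray(t,*a),ray(s,*b)); print(k,X.round(3),np.round(e,4))
print("jar",plane(t,268,237,.08),plane(s,309,133,.08))
E
```

```text
top [([305, 152, 21, 28, 475], [314.9, 166.2]), ([372, 197, 27, 26, 552], [384.9, 209.4]), ([281, 199, 5, 6, 16], [283.1, 201.4]), ([254, 200, 5, 6, 19], [255.6, 203.0]), ([206, 209, 81, 61, 1085], [260.2, 243.2]), ([260, 224, 11, 8, 29], [265.2, 228.2]), ([411, 239, 39, 39, 1160], [429.7, 258.2]), ([350, 255, 8, 9, 58], [353.5, 259.0]), ([377, 256, 10, 8, 61], [381.7, 259.4]), ([614, 298, 26, 52, 1077], [627.4, 323.1]), ([79, 375, 68, 25, 1190], [113.0, 389.6]), ([544, 396, 22, 4, 49], [556.4, 398.1])]
scene [([222, 0, 48, 19, 510], [247.6, 8.9]), ([279, 80, 40, 34, 169], [297.7, 97.5]), ([288, 119, 43, 31, 291], [306.6, 136.2]), ([231, 203, 10, 9, 69], [235.4, 207.4]), ([345, 209, 40, 30, 688], [364.8, 222.9]), ([210, 230, 11, 9, 80], [215.0, 234.2]), ([250, 253, 36, 34, 866], [267.9, 269.7]), ([152, 265, 53, 50, 1910], [178.5, 289.6])]
lidknob [ 0.445 -0.353  0.02 ] [0.0033 0.0033]
cylA [ 0.435 -0.11   0.013] [0.0015 0.0015]
cylB [ 0.436 -0.2    0.015] [0.0008 0.0008]
small [ 0.597 -0.211  0.023] [0.0019 0.0019]
catch [0.576 0.157 0.124] [0.0041 0.0041]
hingeTop [0.425 0.15  0.115] [0.0053 0.0053]
pin [0.444 0.339 0.137] [0.0008 0.0008]
jar [0.49594083 0.15560037 0.08      ] [0.5030427  0.15751215 0.08      ]
```

```bash
python3 - <<'E'
from h import *
import pickle
V={}
for k,pos in [("o1",(.46,-.30,.40)),("o2",(.44,-.16,.40)),("s1",(.50,.10,.42)),("s2",(.48,.22,.42))]:
    env.goto(pos,down(0)); env.hold(.15); st=env.read_state(); p,d=vision.camera("wrist")
    V[k]=(p,d,dict(tool_pos=st["tool_pos"],tool_rot=st["tool_rot"])); cv2.imwrite(f"pics/{k}.png",p[:,:,::-1]); print(k,st["clock"],st["tool_pos"])
pickle.dump(V,open("V.pkl","wb"))
E
python3 -c "
import cv2,numpy as np
for a,b,o in(('o1','o2','oo'),('s1','s2','ss')):
    cv2.imwrite(f'pics/{o}.png',np.hstack([cv2.resize(cv2.imread(f'pics/{x}.png')[0:400,120:520],(400,400)) for x in(a,b)]))"
```

```text
o1 1.725 [ 0.4595547  -0.30070431  0.39999627]
o2 2.55 [ 0.44023506 -0.16098423  0.4000007 ]
s1 3.7917 [0.50011707 0.09882057 0.41993312]
s2 4.55 [0.48032631 0.21899213 0.42001725]
```

View pics/oo.png

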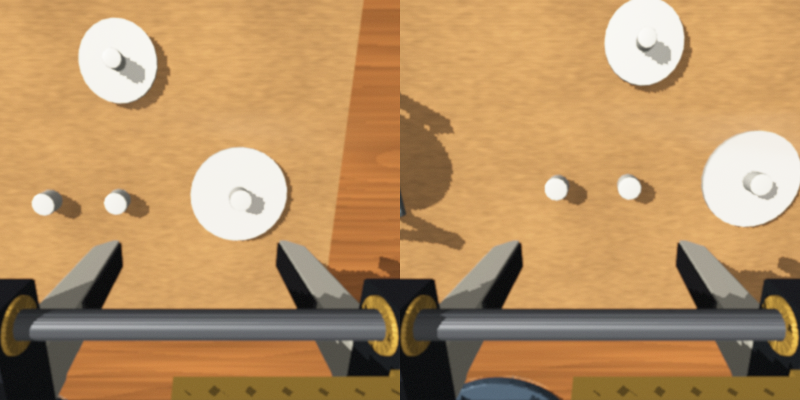

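View pics/ss.png

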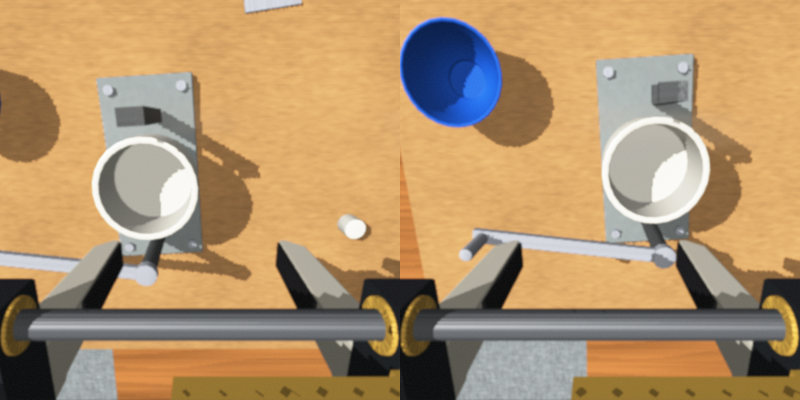

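Left pictures (full-image columns are crop + 120). In o1 the cylinders are at about (163,204) and (236,203), with the lid knob at (360,199). In s1 the jar mouth is at (266,187) and the hinge top at (268,272). In s2 the pin top is at (185,255) and the hinge top at (382,257).

```bash
cat > meas.py <<'E'
from h import *
import pickle
V=pickle.load(open("V.pkl","rb"))
cam={k:ext("wrist",v[2]) for k,v in V.items()}
def blob(k,seed,lo,win=40,sat=60,bounds=None):
    p=V[k][0]; hsv=cv2.cvtColor(p,cv2.COLOR_RGB2HSV)
    m=((hsv[...,2]>lo)&(hsv[...,1]<sat)).astype(np.uint8)
    w=np.zeros_like(m); u,v=seed; w[max(v-win,0):v+win,max(u-win,0):u+win]=1; m*=w
    n,l,s,c=cv2.connectedComponentsWithStats(m); i=l[v,u]
    if i==0: return None,None,None
    mm=(l==i).astype(np.uint8); cs,_=cv2.findContours(mm,cv2.RETR_EXTERNAL,cv2.CHAIN_APPROX_NONE)
    return c[i],s[i],max(cs,key=len)[:,0,:]
def circ(P):  # least-squares circle
    A=np.c_[2*P,np.ones(len(P))]; x=np.linalg.lstsq(A,(P**2).sum(1),rcond=None)[0]
    return x[:2],np.sqrt(x[2]+x[:2]@x[:2])
def onplane(k,cnt,z): return np.array([plane(cam[k],u,v,z)[:2] for u,v in cnt])
E
python3 - <<'E'
from meas import *
g=lambda k:cv2.cvtColor(V[k][0],cv2.COLOR_RGB2GRAY)
np.set_printoptions(linewidth=250)
print(g("o1")[186:220,148:184:1]); print(g("o2")[172:204:2,264:292:2]);
print(g("o1")[180:220:2,340:380:2])
print(g("s2")[150:220:3,315:325].mean(1).round(), g("s1")[187,205:325:2])
E
```

```text
[[170 169 165 ... 168 168 168]
 [168 166 164 ... 166 165 165]
 [163 165 164 ... 162 162 162]
 ...
 [172 172 170 ... 164 163 158]
 [176 174 176 ... 163 163 161]
 [178 177 176 ... 164 163 162]]
[[167 168 169 171 168 169 169 170 172 172 168 165 165 166]
 [167 170 173 174 173 173 171 164 160 161 164 165 163 160]
 [169 171 175 178 187 187 173 154 140 137 141 156 161 161]
 [168 170 177 202 224 223 213 186 141 117 105 134 159 167]
 [169 171 216 243 247 246 246 243 232 186 113 103 110 126]
 [171 209 247 248 247 246 245 246 245 239 168 101  95 100]
 [184 241 248 246 245 245 245 245 244 244 231 148  93 100]
 [199 246 247 246 246 245 245 245 243 243 242 190  93  97]
 [197 245 246 246 245 245 245 244 244 243 242 205 103 101]
 [194 245 246 245 245 244 244 243 243 242 242 213 113  99]
 [191 240 246 245 244 244 244 244 243 243 241 193 103  97]
 [177 223 245 245 244 244 244 243 243 242 236 159  97  99]
 [175 189 231 243 244 244 243 243 242 236 187 115  99  98]
 [177 177 185 219 239 239 241 237 229 187 110  97  98  99]
 [169 173 172 177 191 194 202 189 173 163 143 138 110  97]
 [166 167 171 173 172 1
[... 1361 characters left out ...]
61]
 [244 243 243 243 243 243 243 242 243 243 243 243 241 225 193 183 166 166 162 166]
 [244 243 243 243 243 243 243 243 243 243 243 244 243 243 241 239 229 221 200 223]
 [243 243 244 244 243 244 243 243 243 243 243 243 244 243 243 244 243 243 241 243]
 [243 244 243 243 243 243 243 244 243 244 243 243 243 243 243 243 243 243 243 244]]
[189. 194. 197. 200. 203. 208. 202. 204. 203. 206. 204. 199. 192. 186. 186. 190. 185. 183. 182. 181. 186. 190. 187. 184.] [178 177 179 202 247 248 232 119  92  93  92  92  93  95  96 124 171 174 178 179 177 176 177 178 176 177 177 176 176 177 177 177 177 176 176 177 176 177 189 226 247 249 249 249 249 249 249 249 249 249 249 249 250 248 250 247 204 107 110 108]
```

```bash
python3 - <<'E'
from meas import *
def show(name,obs,z,win,lo,trim=True,sat=60):
    cs=[];r=[]
    for k,seed in obs:
        c,s,cnt=blob(k,seed,lo,win,sat); 
        if c is None: print(name,k,"none"); continue
        P=onplane(k,cnt,z); ctr,rad=circ(P); res=abs(np.hypot(*(P-ctr).T)-rad)
        for _ in range(3):
            good=res<max(1.5*np.median(res),.0012); ctr,rad=circ(P[good]); res=abs(np.hypot(*(P-ctr).T)-rad)
        (ex,ey),ax,_=cv2.fitEllipse(cnt[good])
        r.append(ray(cam[k],ex,ey)); cs.append(ctr); print(name,k,"xy",ctr.round(4),"dia",(2*rad).round(4),"inl",good.mean().round(2),(round(ex,1),round(ey,1)))
    if len(r)==2: X,e=tri(*r); print("   tri",X.round(4),e[0].round(4))
show("cylA",[("o1",(163,204)),("o2",(276,188))],.026,20,228)   # check pairing: left one
show("cylB",[("o1",(236,203)),("o2",(349,188))],.026,20,228)
show("lid",[("o1",(330,180)),("o2",(450,165))],.014,70,205)
show("small",[("o1",(215,50)),("o2",(340,60))],.014,60,205)
show("jar",[("s1",(217,187)),("s2",(326,170))],.08,75,222)
show("jarlo",[("s1",(217,187)),("s2",(326,170))],.08,75,200)
for a,b in [("knob",((360,199),(482,184))),("hinge",((268,272),(382,257)))]:
    pass
X=tri(ray(cam["o1"],360.5,199.5),ray(cam["o2"],482,184)); print("knob",X)
X=tri(ray(cam["s1"],268,271),ray(cam["s2"],383,255)); print("hinge",X)
print("pin top z.164:",plane(cam["s2"],185.5,255,.164))
E
python3 -c "
import cv2,numpy as np
a=cv2.imread('pics/s2.png');b=cv2.imread('pics/s1.png');c=cv2.imread('pics/o2.png')
f=lambda i,u,v,w,h:cv2.resize(i[v:v+h,u:u+w],(400,300),interpolation=cv2.INTER_CUBIC)
cv2.imwrite('pics/z.png',np.vstack([np.hstack([f(a,170,215,100,75),f(a,330,215,100,75)]),np.hstack([f(b,210,80,100,75),f(c,450,140,100,75)])]))"
```

```text
cylA o1 xy [ 0.4352 -0.1084] dia 0.0251 inl 1.0 (161.8, 204.1)
cylA o2 xy [ 0.4352 -0.1081] dia 0.0251 inl 1.0 (274.8, 188.8)
   tri [ 0.4351 -0.108   0.0252] 0.0
cylB o1 xy [ 0.4361 -0.1972] dia 0.025 inl 1.0 (234.2, 203.4)
cylB o2 xy [ 0.4361 -0.197 ] dia 0.0253 inl 1.0 (348.5, 187.9)
   tri [ 0.4361 -0.197   0.0255] 0.0
lid o1 xy [ 0.443 -0.35 ] dia 0.1194 inl 0.84 (358.0, 193.3)
lid o2 xy [ 0.4431 -0.3495] dia 0.1199 inl 0.89 (471.3, 177.9)
   tri [ 0.4456 -0.35    0.0129] 0.0001
small o1 xy [ 0.5966 -0.2103] dia 0.085 inl 0.95 (237.0, 59.9)
small o2 xy [ 0.5964 -0.2102] dia 0.085 inl 0.78 (363.7, 40.6)
   tri [ 0.5981 -0.2103  0.0138] 0.0001
jar s1 xy [0.5017 0.159 ] dia 0.1082 inl 0.95 (262.8, 187.9)
jar s2 xy [0.503  0.1615] dia 0.1056 inl 0.69 (371.0, 168.5)
   tri [0.5034 0.1614 0.0721] 0.0009
jarlo s1 xy [0.5038 0.161 ] dia 0.1044 inl 0.69 (260.6, 185.9)
jarlo s2 xy [0.5033 0.1622] dia 0.1057 inl 0.72 (370.0, 168.3)
   tri [0.5051 0.1631 0.0743] 0.0001
knob (array([ 0.44425768, -0.34981804,  0.03922465]), [np.float64(0.00039172274160674444), np.float64(0.00039172274160665776)])
hinge (array([0.42192406, 0.15243431, 0.11534197]), [np.float64(0.0006275681070678972), np.float64(0.0006275681070679285)])
pin top z.164: [0.44527646 0.33365967 0.164     ]
```

View pics/z.png

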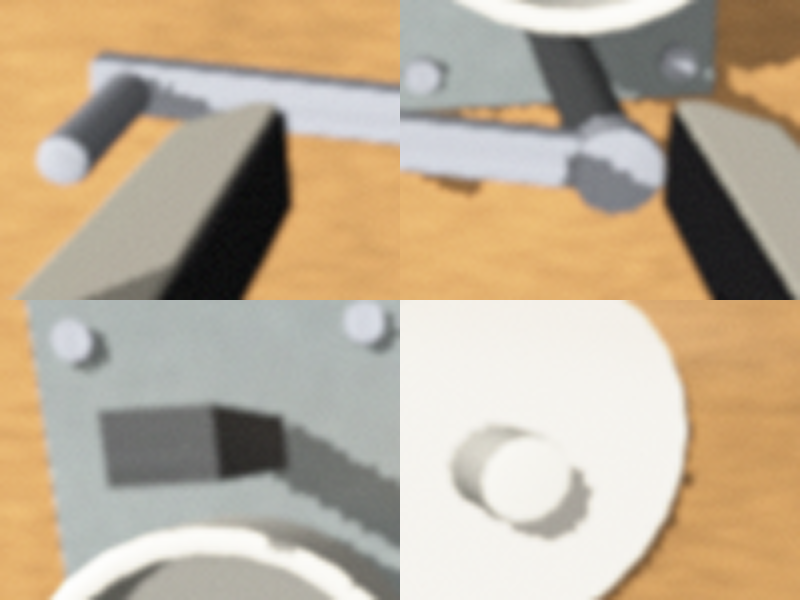

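z.png shows the pin top at s2 (185.5,255), the hub at s2 (384.5,255.8) and the catch top at s1 (250,116.5). The plate bolts at the far end are at s1 (228,90) and (301,85.5).

```bash
cat > jar.py <<'E'
from meas import *
def radial(k,c0,z,r0,r1,thr,last=True):
    g=cv2.cvtColor(V[k][0],cv2.COLOR_RGB2GRAY).astype(np.float32); c,C,R=cam[k]; rs=np.arange(r0,r1,.0003); out=[]
    for a in np.arange(0,2*np.pi,.05):
        X=np.c_[c0[0]+rs*np.cos(a),c0[1]+rs*np.sin(a),np.full(len(rs),z)]; q=(X-C)@R
        u=c["fx"]*q[:,0]/q[:,2]+c["cx"]; v=c["fy"]*q[:,1]/q[:,2]+c["cy"]
        s=cv2.remap(g,u.astype(np.float32)[None],v.astype(np.float32)[None],cv2.INTER_LINEAR)[0]
        i=np.where(s>thr)[0]
        if len(i) and 3<i[-1]<len(rs)-3: out.append(X[i[-1],:2])
    P=np.array(out); ctr,rad=circ(P)
    for _ in range(5):
        res=abs(np.hypot(*(P-ctr).T)-rad); gd=res<max(1.8*np.median(res),.0006); ctr,rad=circ(P[gd])
    return ctr,2*rad,gd.sum(),res[gd].mean()
E
python3 - <<'E'
from jar import *
for k in("s1","s2"):
    for z in (.07,.08,.09): print(k,z,radial(k,(.502,.159),z,.046,.072,215))
for k,c in(("o1",(.443,-.35)),("o2",(.443,-.35))): print("lid",radial(k,c,.014,.05,.07,205))
def B(seed,z=.012):
    c,s,_=blob("s1",seed,185,12,50); return None if c is None else (c.round(1),s[4],plane(cam["s1"],*c,z).round(4))
for q in((228,90),(301,86),(249,248),(315,245)): print(q,B(q),plane(cam["s1"],*q,.012).round(4))
print("catch",plane(cam["s1"],250,116.5,.134),"hub s2",plane(cam["s2"],384.5,255.8,.124),"s1",plane(cam["s1"],267.5,271,.124), tri(ray(cam["s2"],384.5,255.8),ray(cam["s1"],267.5,271)))
t,s=ext("top"),ext("scene")
print("pin", [tri(ray(cam["s2"],185.5,255),ray(s,322,v)) for v in(66,68)])
E
python3 -c "
import cv2,numpy as np
b=cv2.imread('pics/s1.png');a=cv2.imread('pics/scene0.png')
f=lambda i,u,v,w,h:cv2.resize(i[v:v+h,u:u+w],(400,400),interpolation=cv2.INTER_CUBIC)
cv2.imwrite('pics/z2.png',np.hstack([f(b,220,220,100,100),f(a,260,55,100,100)]))"
```

```text
s1 0.07 (array([0.49916534, 0.16046261]), np.float64(0.11848893368967463), np.int64(121), np.float64(0.00020059480951300438))
s1 0.08 (array([0.50161741, 0.15856797]), np.float64(0.11493124858138153), np.int64(121), np.float64(0.00020805917397811124))
s1 0.09 (array([0.50405962, 0.15670038]), np.float64(0.1112963597751514), np.int64(122), np.float64(0.00019955096080030512))
s2 0.07 (array([0.49986713, 0.15682765]), np.float64(0.11856473328595088), np.int64(99), np.float64(0.00017297503115426107))
s2 0.08 (array([0.50168936, 0.15874808]), np.float64(0.11498115323993627), np.int64(103), np.float64(0.00018400495469864486))
s2 0.09 (array([0.5035416 , 0.16057233]), np.float64(0.1114057411420734), np.int64(102), np.float64(0.0001600957373487179))
lid (array([ 0.44289219, -0.34965172]), np.float64(0.12019976884941727), np.int64(124), np.float64(0.00019582857653096592))
lid (array([ 0.4431755 , -0.34969527]), np.float64(0.12046210032532069), np.int64(110), np.float64(0.00019833101378199298))
(228, 90) (array([226.1,  92. ]), np.int32(160), array([0.607 , 0.2105, 0.012 ])) [0.6093 0.208  0.012 ]
(301, 86) (array([300.2,  84.4]), np.int32(110), array([0.6154, 0.1209, 0.012 ])) [0.6136 0.1199 0.012 ]
(249, 248) (array([248.1, 247.4]), np.int32(59), array([0.4025, 0.1982, 0.012 ])) [0.4016 0.1969 0.012 ]
(315, 245) None [0.406  0.1042 0.012 ]
catch [0.57912006 0.15678255 0.134     ] hub s2 [0.42457706 0.1527368  0.124     ] s1 [0.42742909 0.15133447 0.124     ] (array([0.42389631, 0.1520565 , 0.12000244]), [np.float64(0.0011639183821739773), np.float64(0.0011639183821740549)])
pin [(array([0.44197867, 0.33924968, 0.15230415]), [np.float64(0.0021884474266503735), np.float64(0.002188447426650232)]), (array([0.43774821, 0.34488382, 0.14054758]), [np.float64(0.0035527138347214385), np.float64(0.0035527138347214026)])]
```

View pics/z2.png

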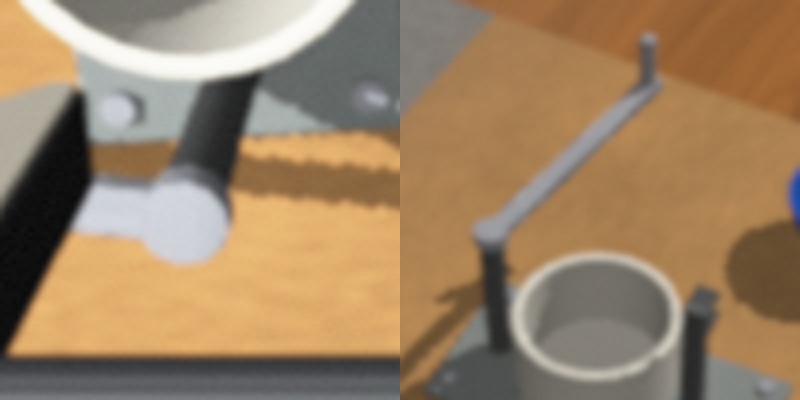

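Jar rim centre is (0.5017,0.1587): both views agree at z = 0.08 to 0.2 mm, with a diameter of about 115 mm. The cylinders' tops come out at z = 25 mm (26 expected), and the pin is 181.5 mm from the hinge (182 expected). All of this is consistent, so I'll move the cylinders. I'll keep the gripper's long side parallel to the open bar so it clears the bar and the catch.

```bash
cat >> h.py <<'E'
G=env.grasp_offset
JAR=np.array([.5017,.1587]); TH=np.radians(83.2); PSI=np.radians(3.5)
HINGE=JAR-.078*np.array([np.cos(PSI),np.sin(PSI)])
def P(xy,z): return [xy[0],xy[1],z+G]
E
python3 - <<'E'
from h import *
yaw=TH-np.pi/2; ax=np.array([np.cos(yaw),np.sin(yaw)]); q=down(yaw)
for n,xy,off in(("a",(.4352,-.1083),-.015),("b",(.4361,-.1971),.016)):
    env.gripper_to(.6,25)
    env.goto(P(xy,.09),q); env.movel(P(xy,.021),velocity=.12); env.gripper_to(0,25)
    s=env.read_state(); print(n,"grip",s["grip_width"]*93,s["finger_force"],s["tool_pos"][2]-G)
    if s["grip_width"]<.2: break
    env.movel(P(xy,.16),velocity=.3); t=JAR+off*ax
    env.goto(P(t,.17),q); env.movel(P(t,.055),velocity=.15)
    print("w",env.read_state()["grip_width"]*93)
    hit=env.movel(P(t,.0375),velocity=.03,threshold=5); s=env.read_state(); print("down",hit,s["tool_pos"]-[*t,G],s["contact_force"])
    env.gripper_to(.44); env.movel(P(t,.17),velocity=.25); print(env.read_state()["clock"])
env.goto([.46,.10,.42],down(0)); env.hold(.1); p,d,c=snap("wrist","after_cyl"); cv2.imwrite("pics/c1.png",cv2.resize(p[100:300,200:400,::-1],(500,500)))
E
```

```text
a grip 27.517794891396154 25.0007386127254 0.021208596904742555
w 27.237547336456718
down True [-6.89189434e-05  2.67568683e-05  3.90635690e-02] [-0.18702653 -0.09520116  2.47126004]
12.35
b grip 27.185470971596505 25.000511843827553 0.021179222494579708
w 27.422854906283778
down True [-5.30115289e-05  2.43167505e-05  3.89447275e-02] [-0.1693465  -0.23199044  5.06749901]
20.1167
```

View pics/c1.png

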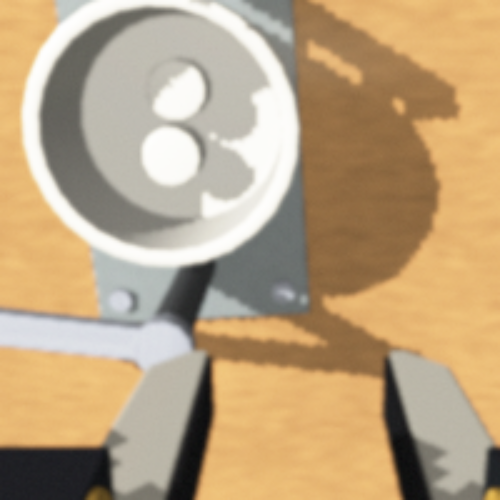

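Both cylinders stand in the jar, at c1 px (178,90) and (170,155), and both touched the floor at z = 39 mm as predicted. Next is the lid.

```bash
python3 - <<'E'
from h import *
q=down(0); xy=(.4430,-.3496)
env.gripper_to(.6,40); env.goto(P(xy,.10),q); env.movel(P(xy,.035),velocity=.1); env.gripper_to(0,40)
s=env.read_state(); print("grip",s["grip_width"]*93,s["finger_force"],s["tool_pos"]-[*xy,G]); assert s["grip_width"]>.2
env.movel(P(xy,.24),velocity=.25); env.hold(.1); print(env.read_state()["contact_force"],env.read_state()["grip_width"]*93)
env.goto(P(JAR,.20),q); env.movel(P(JAR,.125),velocity=.12); env.hold(.1)
hit=env.movel(P(JAR,.1055),velocity=.02,threshold=6); s=env.read_state(); print("seat",hit,s["tool_pos"]-[*JAR,G],s["contact_force"],s["torque"],s["grip_width"]*93,s["clock"])
for n in("scene","top"): snap(n,n+"_lid")
E
```

```text
grip 24.820509205817856 40.000577196478844 [ 1.83571729e-05 -6.11923606e-05  3.51330488e-02]
[ 0.81415777  0.66203572 -3.84769198] 25.105683139648015
seat True [-2.41072837e-05  1.44737354e-05  1.09127041e-01] [-0.48121911 -0.95560519  4.85735945] [-0.02276351  0.05777042 -0.00491501] 24.787760313094417 28.9917
```

Contact came at grasp z = 109.1 mm, exactly the seated height; a lid sitting on its step would stop 6 mm higher. I'll release it, check it, and then take a second view of the pin.

```bash
python3 - <<'E'
from h import *
import pickle
env.gripper_to(.5); env.movel(P(JAR,.20),velocity=.15)
V=pickle.load(open("V.pkl","rb"))
for k,pos in(("l1",(.52,.12,.45)),("l2",(.42,.30,.45))):
    env.goto(pos,down(0)); env.hold(.15); st=env.read_state(); p,d=vision.camera("wrist")
    V[k]=(p,d,dict(tool_pos=st["tool_pos"],tool_rot=st["tool_rot"])); cv2.imwrite(f"pics/{k}.png",p[:,:,::-1])
pickle.dump(V,open("V.pkl","wb")); print(env.read_state()["clock"])
im=[cv2.imread(f"pics/{k}.png")[20:320,120:520] for k in("l1","l2")]
cv2.imwrite("pics/ll.png",np.hstack(im))
import jar
for k in("l1","l2"):
    print("lid",jar.radial(k,JAR,.088,.05,.072,205))
    d=V[k][1]; c,C,R=jar.cam[k]; pts=[]
    for r in(.03,.045):
        for a in np.arange(0,6.28,.1):
            X=np.array([JAR[0]+r*np.cos(a),JAR[1]+r*np.sin(a),.088]); qv=R.T@(X-C); u,v=c["fx"]*qv[0]/qv[2]+c["cx"],c["fy"]*qv[1]/qv[2]+c["cy"]
            z=d[int(round(v)),int(round(u))] if 0<=v<399 and 0<=u<639 else 0
            if z: pts.append(C+R@(np.array([(u-c["cx"])/c["fx"],(v-c["cy"])/c["fy"],1])*z))
    pts=np.array(pts); pts=pts[abs(pts[:,2]-.088)<.015]; co=np.linalg.lstsq(np.c_[pts[:,:2]-JAR,np.ones(len(pts))],pts[:,2],rcond=None)[0]; print(k,"plane slope",co,len(pts))
E
```

```text
32.125
lid (array([0.50147662, 0.15911461]), np.float64(0.12104273842137366), np.int64(99), np.float64(0.00021058452643708226))
l1 plane slope [-0.00332951  0.00049218  0.08810292] 126
lid (array([0.50172945, 0.15867659]), np.float64(0.12067211230212599), np.int64(88), np.float64(0.00020503199209940233))
l2 plane slope [-0.00329303 -0.00073772  0.08803699] 126
```

View pics/ll.png

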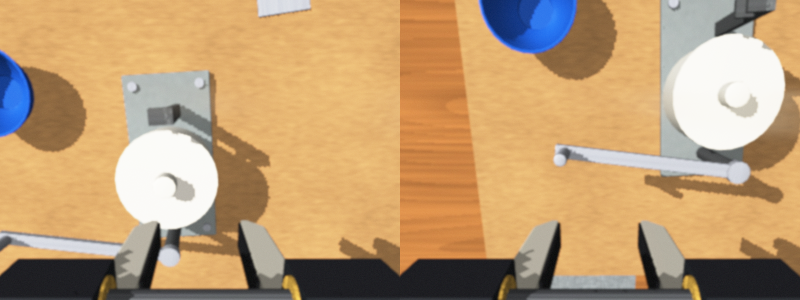

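The lid is seated and level: disc top at z = 88 mm, slope 0.2°, centred on the jar to within 0.5 mm. In the right-hand picture the pin top is at about (560,159), full-image (280,179), and the hub is at (458,192). I'll triangulate the pin and swing the bar.

```bash
python3 - <<'E'
from meas import *
c,s,_=blob("l2",(280,179),185,9,60); print(c,s)
X,e=tri(ray(cam["l2"],280,178.5),ray(cam["s2"],185.5,255)); print("pin",X,e[0]); pp=plane(cam["l2"],280,178.5,.164)
pin=(pp[:2]+plane(cam["s2"],185.5,255,.164)[:2])/2; hub,_=tri(ray(cam["l2"],458,192),ray(cam["s2"],384.5,255.8)); print(pin,"hub",hub,HINGE)
d=pin-HINGE; print(np.hypot(*d),np.degrees(np.arctan2(d[1],d[0])))
assert abs(np.hypot(*d)-.182)<.005 and abs(X[2]-.164)<.008
Z=.158; th0=np.arctan2(d[1],d[0]); at=lambda th,r=.182:HINGE+r*np.array([np.cos(th),np.sin(th)])
# dry check of reach along the arc
print([env.solve_ik(P(at(t),Z),down(t)) is not None for t in np.linspace(th0,PSI,6)])
env.gripper_to(.30,20); env.goto(P(at(th0),.23),down(th0)); hit=env.movel(P(at(th0),Z),velocity=.08,threshold=8); print("lowered",hit)
if not hit:
    for t in np.linspace(th0,PSI+.12,9)[1:]:
        if env.movel(P(at(t),Z),rot=down(t),velocity=.12,threshold=30): print("stopped at",np.degrees(t)); break
    s=env.read_state(); print(s["tool_pos"],s["contact_force"],s["clock"])
E
```

```text
[278.57894737 178.65413534] [273 170  12  16 133]
pin [0.44643954 0.33314362 0.16561124] 0.000460858386509125
[0.44587643 0.33364813] hub [0.42295769 0.15189591 0.12099744] [0.42384549 0.15393821]
0.18105528401970683 83.01088682477362
[True, True, True, True, True, True]
lowered False
[0.60260895 0.18736409 0.32531409] [0.14389679 0.27757291 0.13347272] 38.1333
```

```bash
python3 - <<'E'
from h import *
Z=.158; at=lambda th,r=.182:HINGE+r*np.array([np.cos(th),np.sin(th)])
print(env.movel(P(at(PSI+.04),Z),rot=down(PSI+.04),velocity=.08,threshold=20))
for t in(PSI,PSI-.05,PSI-.12):
    if env.movel(P(at(t),Z),rot=down(PSI),velocity=.02,threshold=12): print("stop",np.degrees(t)); break
env.hold(.2); s=env.read_state(); off=s["tool_pos"][:2]-HINGE; print(s["tool_pos"],s["contact_force"],"tool ang",np.degrees(np.arctan2(off[1],off[0])),s["clock"])
snap("top","t_push")
E
```

```text
False
stop -3.3754935415698784
[0.60578929 0.15533819 0.32516793] [1.45046994 3.96738221 3.5626984 ] tool ang 0.4408581041850419 40.075
```

```bash
python3 - <<'E'
from h import *
s=env.read_state(); p=s["tool_pos"].copy(); print(s["grip_width"]*93)
hit=env.movel([p[0],p[1]-.012,p[2]],velocity=.015,threshold=22); s=env.read_state(); print(hit,s["tool_pos"]-p,s["contact_force"])
env.movel(list(p+[0,.006,0]),velocity=.05)       # unload finger, centre cage on pin
p=env.read_state()["tool_pos"]; env.movel([p[0],p[1],p[2]+.08],velocity=.15)
env.goto([.48,.10,.45],down(0)); env.hold(.15); q,_,cam=snap("wrist","final")
print(env.read_state()["clock"])
cv2.imwrite("pics/fin.png",cv2.resize(q[20:300,180:460,::-1],(580,580)))
E
```

```text
28.010770347515518
True [-1.17457425e-04 -1.26068916e-03 -7.48189250e-05] [-0.01005187  5.96913362  2.560478  ]
42.3583
```

View pics/fin.png

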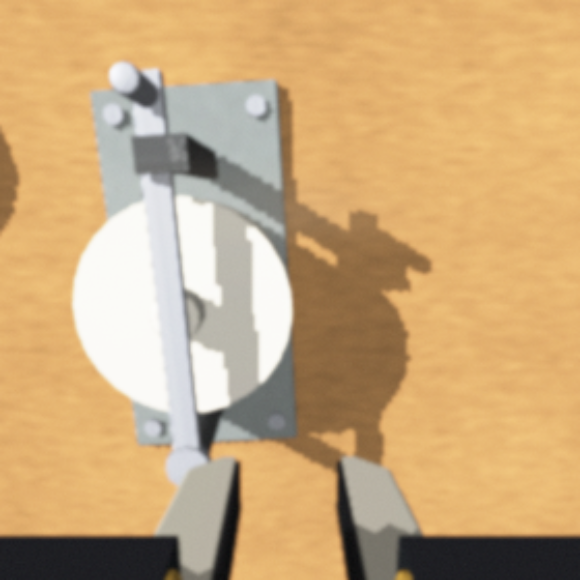

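The bar lies through the catch and over the lid, with the pin top at fin (124,76) and the hub at (186,466). I'll check the closed angle numerically.

```bash
python3 - <<'E'
from h import *
st=env.read_state(); c=ext("wrist",st); k=280/580
pin=plane(c,180+124*k,20+76*k,.164)[:2]; hub=plane(c,180+186*k,20+466*k,.122)[:2]
ang=lambda a,b:np.degrees(np.arctan2(*(b-a)[::-1]))
print("pin",pin,"hub",hub,"hub->pin",ang(hub,pin),"HINGE->pin",ang(HINGE,pin),np.hypot(*(pin-HINGE)),"jar->pin",ang(JAR,pin))
# plate side direction from its bolts in this picture
b=[plane(c,180+u*k,20+v*k,.012)[:2] for u,v in((115,114),(257,105),(153,428),(276,422))]; print(np.round(b,4),"stand x dir",ang(b[2],b[0]),ang(b[3],b[1]),"bolt mean axis",ang((b[2]+b[3])/2,(b[0]+b[1])/2))
# plate edges: far corners (92,92),(277,80); right edge bottom (296,437), left bottom (138,446)
e=[plane(c,180+u*k,20+v*k,.010)[:2] for u,v in((92,92),(277,80),(138,446),(296,437))]; print(np.round(e,4),"left",ang(e[2],e[0]),"right",ang(e[3],e[1]),"far edge",ang(e[1],e[0])-90)
E
```

```text
pin [0.60519433 0.16337861] hub [0.4225098  0.15453793] hub->pin 2.7705618717662404 HINGE->pin 2.979932014474287 0.18159439437918357 jar->pin 2.5883774670064494
[[0.6093 0.2068]
 [0.6144 0.119 ]
 [0.4024 0.1962]
 [0.407  0.1084]] stand x dir 2.9352899273320117 2.939777174291583 bolt mean axis 2.937536610743554
[[0.622  0.2204]
 [0.6288 0.1067]
 [0.3878 0.2083]
 [0.3948 0.0941]] left 2.952807486118553 right 3.0889172985634126 far edge 3.407424286765192
```

The stand axis measures 2.94° and the bar 2.8–3.0°, so the bar is closed against its stop.

```bash
python3 -c "
from cell import order
print(order.hand_in())"
```

```text
the job is handed in; nothing more can be done
None
```

The job is handed in at about 42 s on the robot's clock: both cylinders are in the jar, its lid is seated level, and the bar is home in its catch; I never touched the small lid, bowl or scraper.

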